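# Load the two-tier valve stand in the storeroom

## Robot

A 7-joint arm with a two-finger parallel gripper is mounted at the origin on the work surface. World frame = base frame: x ahead of the robot, y to its left, z up, the work surface at z = 0. Lengths are in m, angles in rad, forces in N, time in s.
With the tool pointing down it reaches from about 0.425 to 0.875 m from the base axis. Payload 4.7 kg.
Tool frame: the origin (TCP) lies at the very end of the fingers, on their centre line; the grasp point (between the pads) lies 19 mm behind it; z points along the fingers, y is the line along which they close (so a half turn about z gives the same grasp; the last joint's range is limited). The gripper opens to 87 mm and grips with 3 to 60 N. Pads are 19 mm wide; open, the fingers measure 117 mm over their backs; the gripper's body (75 mm by 190 mm) begins 51 mm behind the grasp point.
Start: joints at [-1.3, 0.321, -0.07, 1.45, 0.023, 1.371, -0.057], TCP at [0.165, 0.629, 0.223] pointing down, gripper open.
Joint ranges: [-2.86, 2.86], [-0.3, 2.09], [-1.38, 1.24], [0.06, 2.45], [-1.56, 4.7], [0.09, 2.05], [-2.69, 2.69]. Speed limits (rad/s): [2.57, 2.57, 3.14, 3.14, 3.14, 3.14, 3.14].

## Interface

Orientations are given as a unit quaternion [w, x, y, z].
In Python, from cell import read_state, vision, order gives the robot as it stands.
- The arm moves only by the tool carry_out, never from a script. Its argument "increments" is a list of rows, each an object with "slide": the shift along the tool's x, y, z in m, a list of three; "rot": the turn, a rotation vector about the tool's x, y, z in degrees, a list of three; "hand": the gripper's target within -1 to 1 (shut at 1, half-way at 0, fully open at -1). In form: [{"slide": [dx, dy, dz], "rot": [wx, wy, wz], "hand": hand}, ...]. A call has exactly 8 rows; each row shifts and turns the commanded pose from where the row before left it, along the tool's axes as they then stand; what a row does not reach is not made up. A row lasts 1/10 s, in which the tool goes at most 50 mm and 8.59 degrees, less where a joint would pass 70% of its speed; a pose out of reach is approached as far as the arm can. A call is refused whole if a number of a shift passes 0.05 or a number of a turn 8.59, either way. A call with a gripper value outside its range is refused whole. The fingers move at their own pace and stop on an object; the grip force is fixed at half the most. Time passes only in rows, so rows that do not move let the fingers close, or fill a call up. It gives the time, the measured TCP pose, the force, the opening and the grip force at its end, in the units of the state.
- read_state(): the state, without advancing time (a new reading comes with each control period).
- vision.capture(name): name is "side" or "top"; returns the picture (384x512x3 uint8, red, green, blue); there is no depth.
- vision.calibration(name): a dict with "intrinsics" (3x3 intrinsics, pixels), "dist" ([k1, k2, p1, p2, k3] as OpenCV has them; the pictures are not rectified), "R" (3x3) and "t" (3): a world point X has camera coordinates R X + t. Camera axes: x right, y down, z forward; pixel columns grow to the right and rows downward; lengths in m; the calibration is good to about 2 mm. A picture is of the moment at which its call begins. calibration takes no time and is no camera call.
- order.job_done(): hands the job in; it is judged then, once.
The state is a dict: "time_s": time; "joints": joint angles; "qd": joint speeds; "joint_torque": joint torques, N m; "ee_pos": TCP position; "tcp_rot": TCP orientation; "contact_force": force on the tool from outside, world axes, zero at the start; "moment": the same for the moment, N m; "width": opening from 0.0 (shut) to 1.0 (fully open); "grip_force": force on a finger pad.
Only numpy, scipy, OpenCV 4.12 (cv2) and the standard library are available. Lean on these libraries where they do the work, as an engineer would, in place of code of your own. Each camera call takes 0.05 s, during which the arm holds its last target. There are 200 camera calls.

## Task

Load the blue two-tier stand with the three handwheel valves: set the largest valve upright on the big round pad and the middle one upright on the smaller pad of the base, then lower the loose blue shelf level onto the four posts so that every corner hole drops over its post and it sits fully down, and last set the smallest valve upright on the round pad of the shelf. Centre each valve on its pad, and leave the loose pipe elbow and the blind flange where they lie.

Things in the scene. Friction and masses are not known exactly. Their poses are not given: they have to be found in the camera images.
- valve_large: Largest gate valve, loose, upright: steel body 92 mm long with hexagonal pipe ends 46 mm across flats, a narrow bonnet and stem, and a level round black handwheel at the very top, 58 mm across, rim 12 mm thick, fixed to the stem, its hub above the origin; overall height 90 mm. Take it by the rim from above, at any yaw. Origin: centre of underside; x along the pipe axis, z up. About 0.6 kg.
- valve_medium: Middle-sized gate valve, loose, upright: steel body 62 mm long with hexagonal pipe ends 34 mm across flats, a narrow bonnet and stem, and a level round black handwheel at the very top, 42 mm across, rim 12 mm thick, fixed to the stem, its hub above the origin; overall height 82 mm. Take it by the rim from above, at any yaw. Origin: centre of underside; x along the pipe axis, z up. About 0.36 kg.
- valve_small: Smallest gate valve, loose, upright: steel body 44 mm long with hexagonal pipe ends 26 mm across flats, a narrow bonnet and stem, and a level round black handwheel at the very top, 30 mm across, rim 12 mm thick, fixed to the stem, its hub above the origin; overall height 64 mm. Take it by the rim from above, at any yaw. Origin: centre of underside; x along the pipe axis, z up. About 0.18 kg.
- stand: Lower tier, fixed to the bench: blue base plate 250 (x) by 190 (y) by 12 mm, four posts at x = +-110, y = +-80 mm. A post is 20 mm across up to a shoulder 110 mm above the bench, then a 9 mm steel pin 22 mm long, its upper 12 mm tapering to a 3 mm tip (132 mm above the bench). Two flat black pads on the plate. Origin: centre of its underside, on the bench; z up.
- shelf: Loose upper tier, flat on the bench: blue plate 250 (x) by 190 (y) by 6 mm, 14 mm holes at x = +-110, y = +-80 mm; grip fin at its centre 40 mm along x, 14 mm thick along y, top 56 mm above the underside: pinch from above. Pad on one half; fits either way round. Seated, its underside is 110 mm above the bench, 8 mm over the largest valve. 0.45 kg. Origin: centre of underside; z up.
- pad_large (a point): Centre of the large round pad (88 mm across) on the stand's base, at x = -55 mm of the stand, on the plate's top face 12 mm above the bench. For the largest valve, pipe axis at any yaw.
- pad_medium (a point): Centre of the smaller round pad (56 mm across) on the stand's base, at x = +60 mm of the stand, on the plate's top face 12 mm above the bench. For the middle valve, any yaw.
- pad_small (a point): Centre of the round pad (44 mm across) on the loose shelf, at x = +80 mm of the shelf, on the shelf's top face 6 mm above its underside; it moves with the shelf. For the smallest valve, any yaw.
- elbow: Steel pipe elbow (90 degrees) lying on the bench, about 60 by 60 by 42 mm high, loose. Stays where it is. Origin: under its middle.
- flange: Round steel blind flange lying flat on the bench, 74 mm across, 20 mm high, loose. Stays where it is. Origin: centre of its underside.
Mind the look-alikes: they are no part of the job. What is shaped like the valve_small but brown, green or pink is not meant.

How it is judged:
By the outcome, as a careful person would: the job done as asked, in the order asked, and still so for the second after the job is handed in, with the robot touching nothing.
It also fails if it takes over 117 s, if anything falls off the work surface, if the arm or the gripper's body presses on something with over 40 N, if the wrist force passes 120 N, or if a joint passes its speed limit or range.

## Working session

There is one attempt and no reset: what is moved stays moved. The work goes in short steps, Python scripts to look and compute and a tool call to move; the robot and the scene stay as the last step left them, time stands still between calls to the robot, and variables do not carry over. Pictures are saved under pics/ and viewed, at most 15 in all, crops included, and the job is handed in when it is done.

Besides the shell and the picture viewer there is one more tool, called by a JSON object that holds its "method" and its "body". carry_out: Moves the arm, as the interface text tells. Its arguments: {"type":"object","properties":{"increments":{"type":"array"}},"required":["increments"]}

```bash
mkdir -p pics; ls; python3 - <<'E'
from cell import read_state, vision
import cv2,json
for n in("top","side"):
    cv2.imwrite(f"pics/{n}0.png",cv2.cvtColor(vision.capture(n),cv2.COLOR_RGB2BGR))
    c=vision.calibration(n);print({k:(v.tolist() if hasattr(v,'tolist') else v) for k,v in c.items()})
print(read_state())
E
```

```text
pics
{'intrinsics': [[489.45153518732513, 0.0, 245.97148802924133], [0.0, 489.45153518732513, 193.77891267735774], [0.0, 0.0, 1.0]], 'dist': [-0.10077731727582703, 0.0, 0.0, 0.0, 0.0], 'R': [[0.011233516248419522, -0.9997386719256968, 0.019909695350251583], [-0.9819523468903081, -0.014788603929592959, -0.18854942490081794], [0.18879458824159143, -0.01743229904679714, -0.9818618631969727]], 't': [-0.02997286792035702, 0.5478122290275803, 1.0905492291713574]}
{'intrinsics': [[366.5425186818111, 0.0, 262.1886703998748], [0.0, 366.5425186818111, 199.53239564098152], [0.0, 0.0, 1.0]], 'dist': [0.011793244436452426, 0.0, 0.0, 0.0, 0.0], 'R': [[0.997326622015154, -0.07302746035368242, -0.0025688624200182826], [-0.04918955990729022, -0.6449483012609288, -0.7626415120466293], [0.054036989331093827, 0.7607290442298976, -0.6468162993069189]], 't': [-0.5421238007123111, 0.034605328362259324, 0.7827189001306653]}
{'time_s': 0.1, 'joints': array([-1.2999183 ,  0.32174061, -0.07008267,  1.45153395,  0.02261579,
        1.37081906, -0.05691449]), 'qd': array([ 0.00141959, -0.00192208,  0.00075794, -0.00286194, -0.00119177,
       -0.00267827,  0.00073803]), 'joint_torque': array([-3.32679947e-04, -4.92569983e+01, -4.05881815e-01, -3.13399744e+01,
       -6.41364092e-02,  3.93786735e-02,  5.77580454e-05]), 'ee_pos': array([0.16500607, 0.62819683, 0.22158582]), 'tcp_rot': array([-5.51308372e-05,  1.28029520e-01,  9.91769987e-01, -8.55358691e-04]), 'contact_force': array([-0.59981315,  0.70512564,  0.27591216]), 'moment': array([ 0.04582085, -0.00731449,  0.01794625]), 'grip_force': 0.0, 'width': 0.9981682314231426}
```

View pics/top0.png

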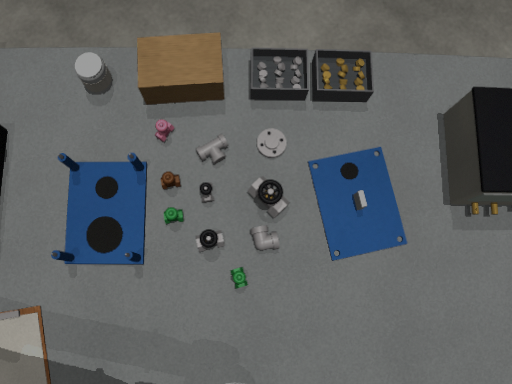

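View pics/side0.png

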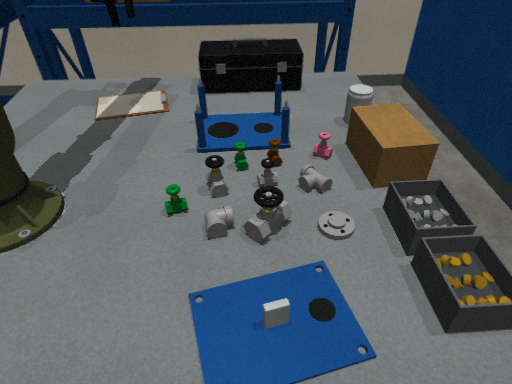

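```bash
cat > h.py <<'E'
import cv2,numpy as np
from cell import read_state,vision
C={n:{k:np.array(v) for k,v in vision.calibration(n).items()} for n in("top","side")}
def ray(n,uv):
    c=C[n];p=cv2.undistortPoints(np.array(uv,float).reshape(-1,1,2),c["intrinsics"],c["dist"]).reshape(-1,2)
    return -c["R"].T@c["t"],np.c_[p,np.ones(len(p))]@c["R"]
def plane(n,uv,z):
    o,d=ray(n,uv);return o+d*((z-o[2])/d[:,2])[:,None]
def tri(a,b):
    o1,d1=ray("top",a);o2,d2=ray("side",b);d1=d1[0];d2=d2[0]
    s=np.linalg.lstsq(np.c_[d1,-d2],o2-o1,rcond=None)[0];p,q=o1+s[0]*d1,o2+s[1]*d2
    return (p+q)/2,np.linalg.norm(p-q)
def px(n,P):
    c=C[n];return cv2.projectPoints(np.array(P,float).reshape(-1,1,3),cv2.Rodrigues(c["R"])[0],c["t"],c["intrinsics"],c["dist"])[0].reshape(-1,2)
def shot(n,name=None,box=None,s=1):
    im=cv2.cvtColor(vision.capture(n),cv2.COLOR_RGB2BGR)
    if name:
        o=im if box is None else im[box[1]:box[3],box[0]:box[2]]
        cv2.imwrite("pics/"+name,cv2.resize(o,None,fx=s,fy=s,interpolation=cv2.INTER_CUBIC))
    return im
def blobs(m,lo,hi):
    k,_,st,ce=cv2.connectedComponentsWithStats(m.astype(np.uint8)*255)
    return [(ce[i].round(1).tolist(),st[i].tolist()) for i in range(1,k) if lo<st[i,4]<hi]
def state():
    s=read_state();q=s["tcp_rot"];print("t",round(s["time_s"],2),"p",s["ee_pos"].round(4),"q",q.round(4),"F",s["contact_force"].round(1),"w",round(s["width"],3),"g",round(s["grip_force"],1),"j",s["joints"].round(2))
E
python3 - <<'E'
from h import *
for n in("top","side"):
    im=cv2.imread(f"pics/{n}0.png");hsv=cv2.cvtColor(im,cv2.COLOR_BGR2HSV)
    print(n,"black");[print(b) for b in blobs(im.max(2)<45,30,2500)]
    m=(hsv[...,0]>100)&(hsv[...,0]<125)&(hsv[...,1]>140)&(hsv[...,2]>50)
    print("blue");[print(b) for b in blobs(m,200,30000)]
im=cv2.imread("pics/top0.png")
a=cv2.resize(im[130:275,40:160],None,fx=4,fy=4,interpolation=cv2.INTER_CUBIC)
b=cv2.resize(im[130:275,300:420],None,fx=4,fy=4,interpolation=cv2.INTER_CUBIC)
cv2.imwrite("pics/a.png",np.hstack([a,b])[:, :800] if 0 else cv2.resize(np.hstack([a,b]),(800,483)))
E
```

```text
top black
([285.3, 56.9], [254, 49, 53, 39, 441])
([350.3, 60.2], [318, 51, 54, 39, 500])
([335.2, 91.4], [312, 53, 61, 49, 738])
([205.2, 85.5], [193, 83, 24, 7, 64])
([159.3, 94.8], [140, 86, 40, 18, 398])
([277.4, 94.3], [250, 89, 58, 11, 577])
([198.9, 96.7], [193, 93, 12, 8, 34])
([183.5, 97.7], [179, 94, 12, 8, 35])
([2.1, 151.1], [0, 125, 8, 71, 295])
([71.0, 164.0], [63, 157, 16, 14, 108])
([137.9, 164.7], [132, 158, 12, 13, 83])
([349.0, 170.7], [341, 163, 17, 16, 215])
([106.3, 187.3], [96, 177, 22, 22, 376])
([170.4, 184.2], [165, 180, 11, 8, 42])
([269.3, 192.2], [256, 180, 27, 26, 393])
([205.4, 188.7], [200, 183, 12, 12, 104])
([104.0, 234.1], [87, 217, 35, 36, 995])
([208.3, 238.6], [200, 230, 18, 19, 233])
([65.9, 256.5], [59, 252, 15, 9, 95])
([135.7, 256.9], [131, 253, 10, 8, 54])
blue
([356.9, 204.2], [308, 147, 99, 113, 7021])
([106.1, 210.7], [65, 153, 82, 111, 6260])
side black
([6.4, 13.3], [0, 0, 17, 28, 296])
([27.9, 1.7], [24, 0, 11, 6, 33])
([116.8, 9.5], [90, 0, 45, 27, 447])
([339.4, 31.9], [338, 23, 4, 20, 33])
([45.2, 52.7], [34, 29, 23, 50, 197])
([58.1, 56.6], [50, 38, 17, 41, 88])
([462.3, 145.2], [401, 76, 111, 134, 1526])
([14.3, 177.7], [0, 99, 56, 128, 2446])
([222.5, 129.6], [208, 122, 30, 16, 362])
([263.0, 127.5], [254, 123, 19, 10, 142])
([270.9, 160.3], [262, 150, 19, 19, 173])
([214.2, 161.8], [206, 156, 18, 13, 165])
([437.1, 198.2], [393, 181, 79, 44, 1017])
([268.1, 196.7], [254, 186, 29, 22, 436])
([36.9, 230.3], [0, 196, 64, 57, 307])
([480.5, 259.7], [426, 237, 86, 63, 1333])
([321.6, 309.4], [309, 299, 26, 22, 462])
blue
([59.4, 27.4], [11, 0, 101, 80, 3624])
([248.2, 16.3], [115, 0, 240, 72, 6118])
([468.4, 71.4], [405, 0, 107, 186, 13362])
([242.5, 126.9], [195, 81, 95, 71, 2990])
([274.8, 329.6], [189, 261, 187, 123, 15253])
```

View pics/a.png

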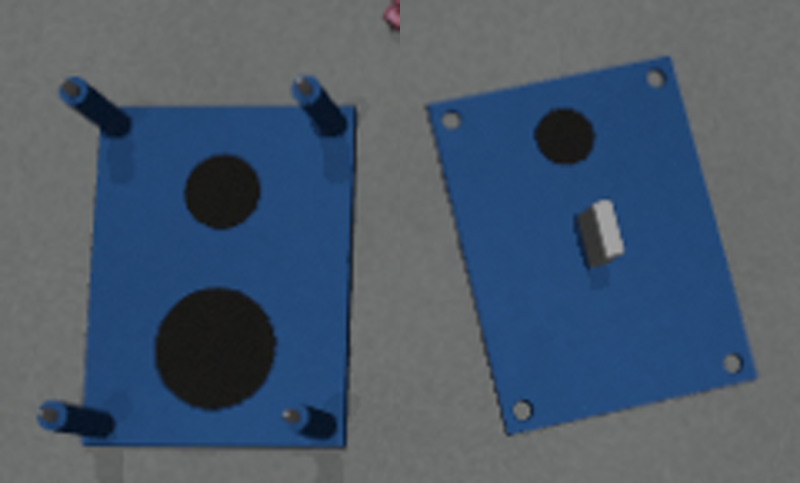

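```bash
python3 - <<'E'
from h import *
L=lambda p:[40+p[0]/3.3333-.35,130+p[1]/3.3333-.35]
R=lambda p:[300+(p[0]-400)/3.3333-.35,130+p[1]/3.3333-.35]
np.set_printoptions(precision=4,suppress=True)
def fit(m,w):
    m=np.array(m);w=w[:,:2];mc,wc=m.mean(0),w.mean(0);a=m-mc;b=w-wc
    t=np.arctan2((a[:,0]*b[:,1]-a[:,1]*b[:,0]).sum(),(a*b).sum());c,s=np.cos(t),np.sin(t)
    o=wc-np.array([[c,-s],[s,c]])@mc;res=b-a@np.array([[c,-s],[s,c]]).T
    return o,np.degrees(t),res
h=plane("top",[R(p) for p in[(451,120),(655,78),(522,410),(732,363)]],.003)
M=[(.11,.08),(.11,-.08),(-.11,.08),(-.11,-.08)]
print("shelf",*fit(M,h)); print("fin",plane("top",[R((609,230))],.056))
q=plane("top",[L(p) for p in[(101,106),(356,106),(83,445),(345,446)]],.012)
print("plate",*fit([(.125,.095),(.125,-.095),(-.125,.095),(-.125,-.095)],q))
q=plane("top",[L(p) for p in[(71,89),(305,87),(47,414),(290,414)]],.115)
print("posts",*fit(M,q))
for n,a,b in(("top",[106.3,187.3],[104,234.1]),("side",[263,127.5],[222.5,129.6])):print("pads",n,plane(n,[a,b],.012))
for n,t,s,z in(("large",[269.3,192.2],[268.1,196.7],.085),("med",[208.3,238.6],[214.2,161.8],.077),("small",[205.4,188.7],[267,162],.059)):
    print(n,plane("top",[t],z),plane("side",[s],z),*tri(t,s))
print("shelf pad",plane("top",[[349,170.7]],.006),plane("side",[[321.6,309.4]],.006))
E
```

```text
shelf [ 0.5417 -0.296 ] 12.802920931587733 [[-0.0001 -0.0002]
 [ 0.      0.0002]
 [ 0.0001  0.0001]
 [-0.     -0.0001]]
fin [[ 0.5399 -0.2961  0.056 ]]
plate [0.5075 0.314 ] 1.04612161635852 [[-0.0002  0.0004]
 [-0.0013  0.0001]
 [ 0.0008 -0.0011]
 [ 0.0006  0.0006]]
posts [0.5079 0.3157] 0.7416466445566122 [[-0.0011 -0.0005]
 [ 0.0001 -0.0004]
 [-0.0001  0.0006]
 [ 0.0011  0.0003]]
pads top [[0.5669 0.3164 0.012 ]
 [0.4527 0.3147 0.012 ]]
pads side [[0.5689 0.3143 0.012 ]
 [0.454  0.3112 0.012 ]]
large [[ 0.5463 -0.0752  0.085 ]] [[ 0.5492 -0.0804  0.085 ]] [ 0.5485 -0.0754  0.0805] 0.002414677541119924
med [[0.4397 0.0611 0.077 ]] [[0.443  0.0564 0.077 ]] [0.4413 0.0615 0.0733] 0.0024424519297437195
small [[0.5575 0.0718 0.059 ]] [[0.56  0.073 0.059]] [0.5587 0.0718 0.0595] 0.0025203655141236006
shelf pad [[ 0.6191 -0.2781  0.006 ]] [[ 0.6205 -0.2792  0.006 ]]
```

{"method": "carry_out", "body": {"increments": [{"slide": [0,0,0],"rot": [0,0,-7.35],"hand": -1},{"slide": [0,0,0],"rot": [0,0,-7.35],"hand": -1},{"slide": [-0.03,-0.03,0],"rot": [0,0,0],"hand": -1},{"slide": [-0.03,-0.03,0],"rot": [0,0,0],"hand": -1},{"slide": [-0.03,-0.03,0],"rot": [0,0,0],"hand": -1},{"slide": [-0.03,-0.03,0],"rot": [0,0,0],"hand": -1},{"slide": [-0.03,-0.03,0],"rot": [0,0,0],"hand": -1},{"slide": [-0.03,-0.03,0],"rot": [0,0,0],"hand": -1}]}}

```text
time_s: 0.9
ee_pos: [0.346, 0.447, 0.2222]
tcp_rot: [-0.0, 0.0, 1.0, -0.0]
contact_force: [0.8, 0.3, 0.3]
width: 0.995
grip_force: 0.0
```

{"method": "carry_out", "body": {"increments": [{"slide": [-0.018,-0.042,0],"rot": [0,0,0],"hand": -1},{"slide": [-0.018,-0.042,0],"rot": [0,0,0],"hand": -1},{"slide": [-0.018,-0.042,0],"rot": [0,0,0],"hand": -1},{"slide": [-0.018,-0.042,0],"rot": [0,0,0],"hand": -1},{"slide": [-0.018,-0.042,0],"rot": [0,0,0],"hand": -1},{"slide": [-0.018,-0.042,0],"rot": [0,0,0],"hand": -1},{"slide": [-0.018,-0.042,0],"rot": [0,0,0],"hand": -1},{"slide": [-0.018,-0.042,0],"rot": [0,0,0],"hand": -1}]}}

```text
time_s: 1.7
ee_pos: [0.4892, 0.1108, 0.2224]
tcp_rot: [-0.0, 0.0, 1.0, 0.0]
contact_force: [0.9, 0.9, -0.2]
width: 1.0
grip_force: 0.0
```

```bash
python3 -c "
from h import *;state()"
```

```text
t 1.7 p [0.4892 0.1108 0.2224] q [-1.e-04  0.e+00  1.e+00  1.e-04] F [ 0.9  0.9 -0.2] w 1.0 g 0.0 j [-0.63 -0.    0.36  1.82  0.    1.32  1.3 ]
```

{"method": "carry_out", "body": {"increments": [{"slide": [-0.0116,-0.0376,0],"rot": [0,0,0],"hand": -1},{"slide": [-0.0116,-0.0376,0],"rot": [0,0,0],"hand": -1},{"slide": [-0.0116,-0.0376,0],"rot": [0,0,0],"hand": -1},{"slide": [-0.0116,-0.0376,0],"rot": [0,0,0],"hand": -1},{"slide": [-0.0116,-0.0376,0],"rot": [0,0,0],"hand": -1},{"slide": [0,0,0.03],"rot": [0,0,0],"hand": -1},{"slide": [0,0,0.03],"rot": [0,0,0],"hand": -1},{"slide": [0,0,0.03],"rot": [0,0,0],"hand": -1}]}}

```text
time_s: 2.5
ee_pos: [0.5468, -0.0758, 0.1313]
tcp_rot: [-0.0, 0.001, 1.0, 0.0]
contact_force: [0.3, 0.0, -0.6]
width: 1.003
grip_force: 0.0
```

{"method": "carry_out", "body": {"increments": [{"slide": [0,0,0.03],"rot": [0,0,0],"hand": -1},{"slide": [0,0,0.025],"rot": [0,0,0],"hand": -1},{"slide": [0,0,0.012],"rot": [0,0,0],"hand": -1},{"slide": [0,0,0],"rot": [0,0,0],"hand": 1},{"slide": [0,0,0],"rot": [0,0,0],"hand": 1},{"slide": [0,0,0],"rot": [0,0,0],"hand": 1},{"slide": [0,0,0],"rot": [0,0,0],"hand": 1},{"slide": [0,0,0],"rot": [0,0,0],"hand": 1}]}}

```text
time_s: 3.3
ee_pos: [0.5478, -0.0757, 0.0667]
tcp_rot: [0.001, 0.0, 1.0, -0.0]
contact_force: [-0.6, -0.6, 2.3]
width: 0.656
grip_force: 30.0
```

```bash
python3 -c "
from h import *;state();shot('side','s1.png',(180,120,360,260),4)"
```

```text
t 3.3 p [ 0.5478 -0.0757  0.0667] q [ 1.e-03  1.e-04  1.e+00 -1.e-04] F [-0.6 -0.6  2.3] w 0.656 g 30.0 j [-0.38  0.27  0.54  1.89 -0.16  1.02  1.79]
```

View pics/s1.png

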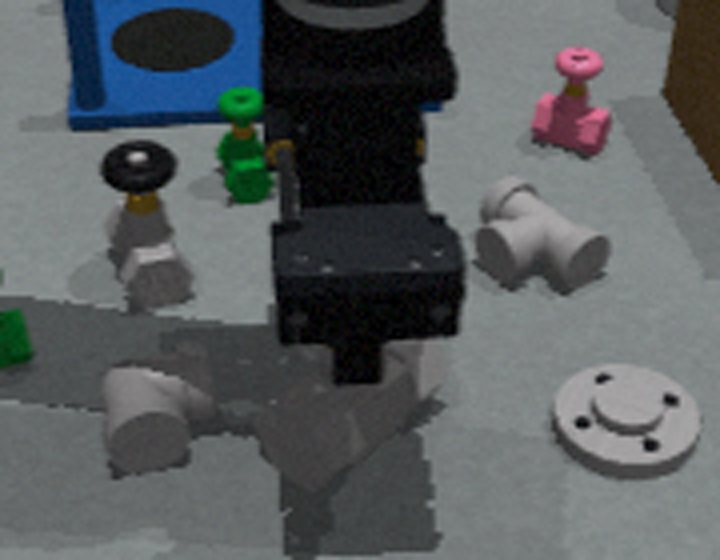

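{"method": "carry_out", "body": {"increments": [{"slide": [0,0,-0.02],"rot": [0,0,0],"hand": 1},{"slide": [0,0,-0.035],"rot": [0,0,0],"hand": 1},{"slide": [0,0,-0.035],"rot": [0,0,0],"hand": 1},{"slide": [0,0,-0.035],"rot": [0,0,0],"hand": 1},{"slide": [0,0,-0.03],"rot": [0,0,0],"hand": 1},{"slide": [0.0,0.01,-0.01],"rot": [0,0,0],"hand": 1},{"slide": [0.005,0.02,0],"rot": [0,0,0],"hand": 1},{"slide": [0.01,0.03,0],"rot": [0,0,0],"hand": 1}]}}

```text
time_s: 4.15
ee_pos: [0.531, -0.0159, 0.2287]
tcp_rot: [-0.001, 0.002, 1.0, -0.001]
contact_force: [0.0, 0.4, -7.5]
width: 0.653
grip_force: 30.0
```

{"method": "carry_out", "body": {"increments": [{"slide": [0.01,0.04,0],"rot": [0,0,0],"hand": 1},{"slide": [0.01,0.045,0],"rot": [0,0,0],"hand": 1},{"slide": [0.01,0.045,0],"rot": [0,0,0],"hand": 1},{"slide": [0.01,0.045,0],"rot": [0,0,0],"hand": 1},{"slide": [0.01,0.045,0],"rot": [0,0,0],"hand": 1},{"slide": [0.01,0.045,0],"rot": [0,0,0],"hand": 1},{"slide": [0.01,0.04,0],"rot": [0,0,0],"hand": 1},{"slide": [0.009,0.025,0],"rot": [0,0,0],"hand": 1}]}}

```text
time_s: 4.95
ee_pos: [0.4492, 0.319, 0.2276]
tcp_rot: [-0.002, -0.002, 1.0, -0.0]
contact_force: [-0.7, -0.4, -7.3]
width: 0.652
grip_force: 30.0
```

```bash
python3 - <<'E'
from h import *
state();a=shot('side');b=shot('top')
c=cv2.resize(a[20:160,160:330],None,fx=2.3,fy=2.3);d=cv2.resize(b[120:300,30:180],None,fx=2.3,fy=2.3)
o=np.zeros((414,800,3),np.uint8);o[:c.shape[0],:c.shape[1]]=c;o[:d.shape[0],400:400+d.shape[1]]=d;cv2.imwrite('pics/p2.png',o)
E
```

```text
t 4.95 p [0.4492 0.319  0.2276] q [-2.3e-03 -2.5e-03  1.0e+00 -3.0e-04] F [-0.7 -0.4 -7.3] w 0.652 g 30.0 j [-0.85  0.11  0.2   1.7  -0.02  1.34  0.93]
```

View pics/p2.png

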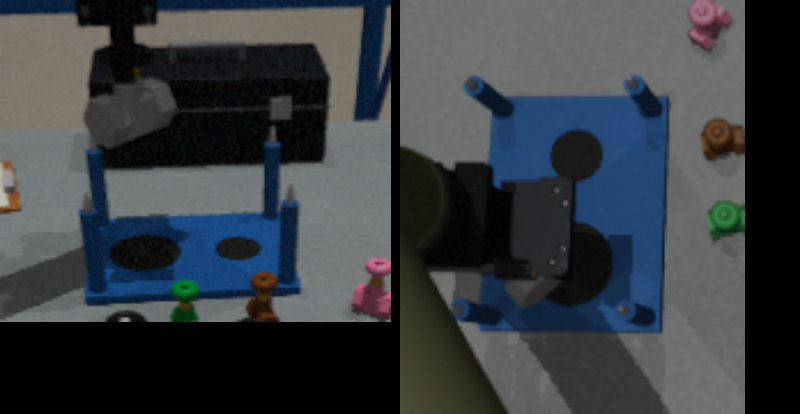

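{"method": "carry_out", "body": {"increments": [{"slide": [-0.004,-0.005,0],"rot": [0,0,0],"hand": 1},{"slide": [0,0,0.03],"rot": [0,0,0],"hand": 1},{"slide": [0,0,0.035],"rot": [0,0,0],"hand": 1},{"slide": [0,0,0.035],"rot": [0,0,0],"hand": 1},{"slide": [0,0,0.025],"rot": [0,0,0],"hand": 1},{"slide": [0,0,0.015],"rot": [0,0,0],"hand": 1},{"slide": [0,0,0.004],"rot": [0,0,0],"hand": 1},{"slide": [0,0,0.002],"rot": [0,0,0],"hand": 1}]}}

```text
time_s: 5.85
ee_pos: [0.4576, 0.3091, 0.0847]
tcp_rot: [0.0, 0.001, 1.0, -0.0]
contact_force: [0.2, 0.3, -7.1]
width: 0.655
grip_force: 30.0
```

```bash
python3 -c "
from h import *;state();shot('side','s3.png',(180,60,310,165),6)"
```

```text
t 5.85 p [0.4576 0.3091 0.0847] q [ 2.e-04  6.e-04  1.e+00 -0.e+00] F [ 0.2  0.3 -7.1] w 0.655 g 30.0 j [-0.83  0.23  0.21  1.87 -0.05  1.06  0.97]
```

View pics/s3.png

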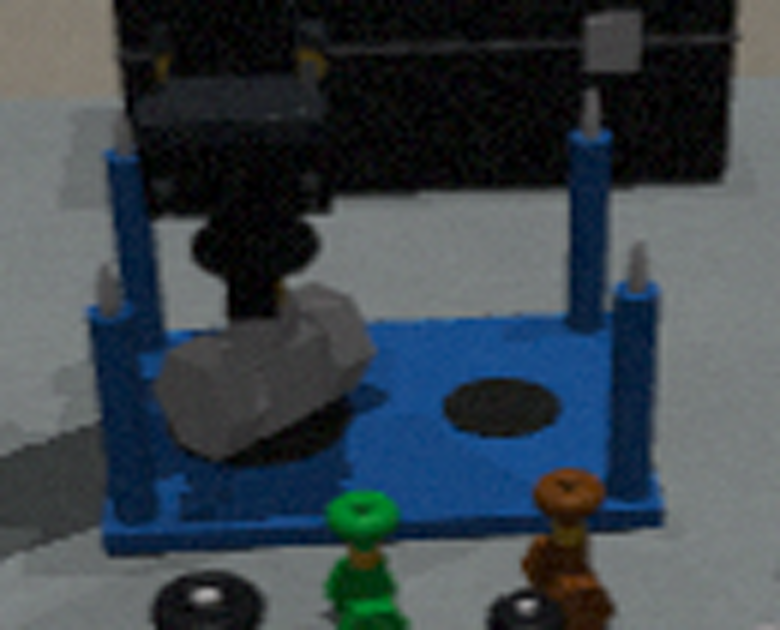

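{"method": "carry_out", "body": {"increments": [{"slide": [0.004,0.005,0],"rot": [0,0,0],"hand": 1},{"slide": [0,0,0],"rot": [0,0,0],"hand": 1},{"slide": [0,0,0.003],"rot": [0,0,0],"hand": 1},{"slide": [0,0,0.002],"rot": [0,0,0],"hand": 1},{"slide": [0,0,0.001],"rot": [0,0,0],"hand": 1},{"slide": [0,0,0],"rot": [0,0,0],"hand": 1},{"slide": [0,0,0],"rot": [0,0,0],"hand": 1},{"slide": [0,0,0],"rot": [0,0,0],"hand": 1}]}}

```text
time_s: 6.7
ee_pos: [0.4532, 0.3145, 0.0788]
tcp_rot: [0.0, 0.0, 1.0, 0.0]
contact_force: [-1.7, -1.6, -2.9]
width: 0.659
grip_force: 30.0
```

```bash
python3 -c "
from h import *;state()"
```

```text
t 6.7 p [0.4532 0.3145 0.0788] q [1.e-04 2.e-04 1.e+00 0.e+00] F [-1.7 -1.6 -2.9] w 0.659 g 30.0 j [-0.83  0.23  0.2   1.87 -0.05  1.04  0.96]
```

{"method": "carry_out", "body": {"increments": [{"slide": [0,0,0],"rot": [0,0,0],"hand": -1},{"slide": [0,0,0],"rot": [0,0,0],"hand": -1},{"slide": [0,0,0],"rot": [0,0,0],"hand": -1},{"slide": [0,0,0],"rot": [0,0,0],"hand": -1},{"slide": [0,0,-0.02],"rot": [0,0,0],"hand": -1},{"slide": [0,0,-0.035],"rot": [0,0,0],"hand": -1},{"slide": [0,0,-0.035],"rot": [0,0,0],"hand": -1},{"slide": [0,0,-0.03],"rot": [0,0,0],"hand": -1}]}}

```text
time_s: 7.5
ee_pos: [0.4535, 0.315, 0.2008]
tcp_rot: [0.001, 0.0, 1.0, 0.001]
contact_force: [0.6, 0.6, 0.7]
width: 0.995
grip_force: 0.0
```

{"method": "carry_out", "body": {"increments": [{"slide": [0,-0.03,0],"rot": [0,0,0],"hand": -1},{"slide": [0,-0.04,0],"rot": [0,0,0],"hand": -1},{"slide": [0,-0.04,0],"rot": [0,0,0],"hand": -1},{"slide": [0,-0.04,0],"rot": [0,0,0],"hand": -1},{"slide": [0.004,-0.04,0],"rot": [0,0,0],"hand": -1},{"slide": [0.004,-0.04,0],"rot": [0,0,0],"hand": -1},{"slide": [0.004,-0.024,0],"rot": [0,0,0],"hand": -1},{"slide": [0,0,0],"rot": [0,0,0],"hand": -1}]}}

```text
time_s: 8.3
ee_pos: [0.441, 0.0569, 0.1991]
tcp_rot: [0.001, 0.003, 1.0, 0.0]
contact_force: [0.5, 1.1, -0.4]
width: 1.005
grip_force: 0.0
```

```bash
python3 - <<'E'
from h import *
state();a=shot('side');b=shot('top')
c=cv2.resize(a[60:165,180:310],None,fx=3,fy=3);d=cv2.resize(b[130:280,30:160],None,fx=3,fy=3)
o=np.zeros((450,800,3),np.uint8);o[:c.shape[0],:c.shape[1]]=c;o[:d.shape[0],400:400+d.shape[1]]=d;cv2.imwrite('pics/p4.png',o)
print([x for x in blobs(b.max(2)<45,100,1500) if x[0][0]<170 and x[0][1]>150]);print([x for x in blobs(a.max(2)<45,100,1500) if 180<x[0][0]<300])
E
```

```text
t 8.3 p [0.441  0.0569 0.1991] q [6.0e-04 3.3e-03 1.0e+00 3.0e-04] F [ 0.5  1.1 -0.4] w 1.005 g 0.0 j [-0.63 -0.13  0.41  1.98  0.05  1.28  1.33]
[([2.1, 151.2], [0, 125, 8, 71, 293]), ([71.0, 163.9], [63, 157, 16, 14, 103]), ([106.3, 187.2], [96, 177, 22, 22, 372]), ([100.1, 230.8], [83, 217, 39, 36, 702])]
[([194.6, 2.0], [173, 0, 46, 6, 216]), ([263.0, 127.5], [254, 123, 19, 10, 142]), ([228.5, 132.6], [216, 126, 22, 12, 114]), ([270.7, 160.2], [262, 150, 20, 19, 168]), ([214.2, 161.7], [205, 155, 19, 14, 179])]
```

View pics/p4.png

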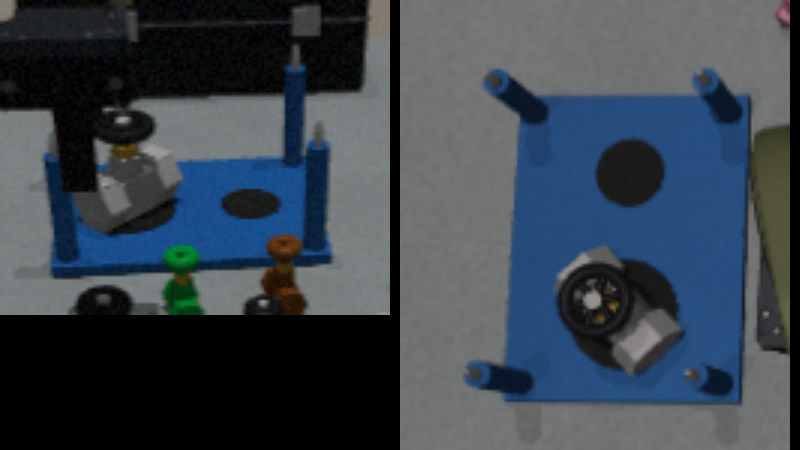

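```bash
python3 - <<'E'
from h import *
state()
print(plane("top",[[95.3-.3,229.9-.3]],.098), plane("top",[[106.3,187.3],[104,234.1]],.012))
E
```

```text
t 8.4 p [0.4413 0.0609 0.199 ] q [6.e-04 6.e-04 1.e+00 7.e-04] F [ 0.6  0.6 -0. ] w 0.995 g 0.0 j [-0.63 -0.13  0.4   1.98  0.05  1.28  1.33]
[[0.45344343 0.31204486 0.098     ]] [[0.56685662 0.31636325 0.012     ]
 [0.45270822 0.31471114 0.012     ]]
```

{"method": "carry_out", "body": {"increments": [{"slide": [0,0,0],"rot": [0,0,0],"hand": -1},{"slide": [0,0,0.03],"rot": [0,0,0],"hand": -1},{"slide": [0,0,0.035],"rot": [0,0,0],"hand": -1},{"slide": [0,0,0.035],"rot": [0,0,0],"hand": -1},{"slide": [0,0,0.025],"rot": [0,0,0],"hand": -1},{"slide": [0,0,0.015],"rot": [0,0,0],"hand": -1},{"slide": [0,0,0],"rot": [0,0,0],"hand": -1},{"slide": [0,0,0],"rot": [0,0,0],"hand": -1}]}}

```text
time_s: 9.2
ee_pos: [0.4413, 0.0615, 0.0588]
tcp_rot: [-0.0, -0.001, 1.0, -0.0]
contact_force: [-0.5, -0.5, 0.3]
width: 1.0
grip_force: 0.0
```

{"method": "carry_out", "body": {"increments": [{"slide": [0,0,0],"rot": [0,0,0],"hand": 1},{"slide": [0,0,0],"rot": [0,0,0],"hand": 1},{"slide": [0,0,0],"rot": [0,0,0],"hand": 1},{"slide": [0,0,0],"rot": [0,0,0],"hand": 1},{"slide": [0,0,0],"rot": [0,0,0],"hand": 1},{"slide": [0,0,0],"rot": [0,0,0],"hand": 1},{"slide": [0,0,0],"rot": [0,0,0],"hand": 1},{"slide": [0,0,0],"rot": [0,0,0],"hand": 1}]}}

```text
time_s: 10.0
ee_pos: [0.4411, 0.0611, 0.0587]
tcp_rot: [0.0, 0.0, 1.0, 0.0]
contact_force: [-1.1, 1.1, 0.6]
width: 0.472
grip_force: 30.0
```

{"method": "carry_out", "body": {"increments": [{"slide": [0,0,-0.02],"rot": [0,0,0],"hand": 1},{"slide": [0,0,-0.035],"rot": [0,0,0],"hand": 1},{"slide": [0,0,-0.04],"rot": [0,0,0],"hand": 1},{"slide": [0,0,-0.04],"rot": [0,0,0],"hand": 1},{"slide": [0,0,-0.03],"rot": [0,0,0],"hand": 1},{"slide": [-0.007,0.013,0],"rot": [0,0,0],"hand": 1},{"slide": [-0.014,0.027,0],"rot": [0,0,0],"hand": 1},{"slide": [-0.02,0.04,0],"rot": [0,0,0],"hand": 1}]}}

```text
time_s: 10.8
ee_pos: [0.4815, 0.1395, 0.2217]
tcp_rot: [-0.001, 0.002, 1.0, -0.001]
contact_force: [0.7, -0.3, -3.8]
width: 0.472
grip_force: 30.0
```

{"method": "carry_out", "body": {"increments": [{"slide": [-0.02,0.04,0],"rot": [0,0,0],"hand": 1},{"slide": [-0.02,0.04,0],"rot": [0,0,0],"hand": 1},{"slide": [-0.02,0.04,0],"rot": [0,0,0],"hand": 1},{"slide": [-0.015,0.035,0],"rot": [0,0,0],"hand": 1},{"slide": [-0.01,0.02,0],"rot": [0,0,0],"hand": 1},{"slide": [0,0,0],"rot": [0,0,0],"hand": 1},{"slide": [0,0,0.02],"rot": [0,0,0],"hand": 1},{"slide": [0,0,0.02],"rot": [0,0,0],"hand": 1}]}}

```text
time_s: 11.6
ee_pos: [0.5664, 0.315, 0.1806]
tcp_rot: [-0.001, 0.0, 1.0, -0.001]
contact_force: [1.1, 0.7, -5.0]
width: 0.467
grip_force: 30.0
```

```bash
python3 -c "
from h import *;state()"
```

```text
t 11.6 p [0.5664 0.315  0.1806] q [-1.1e-03  2.0e-04  1.0e+00 -1.1e-03] F [ 1.1  0.7 -5. ] w 0.467 g 30.0 j [-0.78  0.34  0.29  1.52 -0.1   1.29  1.09]
```

{"method": "carry_out", "body": {"increments": [{"slide": [-0.001,0.001,0.03],"rot": [0,0,0],"hand": 1},{"slide": [0,0,0.035],"rot": [0,0,0],"hand": 1},{"slide": [0,0,0.025],"rot": [0,0,0],"hand": 1},{"slide": [0,0,0.014],"rot": [0,0,0],"hand": 1},{"slide": [0,0,0.003],"rot": [0,0,0],"hand": 1},{"slide": [0,0,0.002],"rot": [0,0,0],"hand": 1},{"slide": [0,0,0],"rot": [0,0,0],"hand": 1},{"slide": [0,0,0],"rot": [0,0,0],"hand": 1}]}}

```text
time_s: 12.4
ee_pos: [0.569, 0.3172, 0.0762]
tcp_rot: [0.001, 0.0, 1.0, 0.001]
contact_force: [-0.2, 0.9, -4.5]
width: 0.467
grip_force: 30.0
```

```bash
python3 -c "
from h import *;state()"
```

```text
t 12.4 p [0.569  0.3172 0.0762] q [1.2e-03 1.0e-04 1.0e+00 8.0e-04] F [-0.2  0.9 -4.5] w 0.467 g 30.0 j [-0.76  0.43  0.27  1.62 -0.13  1.1   1.11]
```

{"method": "carry_out", "body": {"increments": [{"slide": [0.001,-0.001,0.002],"rot": [0,0,0],"hand": 1},{"slide": [0,0,0.002],"rot": [0,0,0],"hand": 1},{"slide": [0,0,0.0015],"rot": [0,0,0],"hand": 1},{"slide": [0,0,0],"rot": [0,0,0],"hand": 1},{"slide": [0,0,0],"rot": [0,0,0],"hand": 1},{"slide": [0,0,0],"rot": [0,0,0],"hand": 1},{"slide": [0,0,0],"rot": [0,0,0],"hand": 1},{"slide": [0,0,0],"rot": [0,0,0],"hand": 1}]}}

```text
time_s: 13.2
ee_pos: [0.5679, 0.316, 0.0707]
tcp_rot: [0.001, 0.0, 1.0, 0.001]
contact_force: [-1.8, -0.6, 6.0]
width: 0.468
grip_force: 30.0
```

{"method": "carry_out", "body": {"increments": [{"slide": [0,0,0],"rot": [0,0,0],"hand": -1},{"slide": [0,0,0],"rot": [0,0,0],"hand": -1},{"slide": [0,0,0],"rot": [0,0,0],"hand": -1},{"slide": [0,0,0],"rot": [0,0,0],"hand": -1},{"slide": [0,0,-0.02],"rot": [0,0,0],"hand": -1},{"slide": [0,0,-0.035],"rot": [0,0,0],"hand": -1},{"slide": [0,0,-0.04],"rot": [0,0,0],"hand": -1},{"slide": [0,0,-0.04],"rot": [0,0,0],"hand": -1}]}}

```text
time_s: 14.0
ee_pos: [0.5668, 0.3154, 0.205]
tcp_rot: [-0.0, 0.0, 1.0, -0.0]
contact_force: [1.0, 0.1, -0.2]
width: 0.989
grip_force: 0.0
```

{"method": "carry_out", "body": {"increments": [{"slide": [0,-0.03,0],"rot": [0,0,0],"hand": -1},{"slide": [0,-0.04,0],"rot": [0,0,0],"hand": -1},{"slide": [0,-0.045,0],"rot": [0,0,0],"hand": -1},{"slide": [0,-0.045,0],"rot": [0,0,0],"hand": -1},{"slide": [0,-0.045,0],"rot": [0,0,0],"hand": -1},{"slide": [0,-0.045,0],"rot": [0,0,0],"hand": -1},{"slide": [0,-0.045,0],"rot": [0,0,0],"hand": -1},{"slide": [0,-0.045,0],"rot": [0,0,0],"hand": -1}]}}

```text
time_s: 14.8
ee_pos: [0.5667, -0.0262, 0.2041]
tcp_rot: [0.0, 0.0, 1.0, 0.0]
contact_force: [1.1, 1.1, 0.3]
width: 0.997
grip_force: 0.0
```

```bash
python3 - <<'E'
from h import *
state();a=shot('side');b=shot('top')
c=cv2.resize(a[60:165,180:310],None,fx=3,fy=3);d=cv2.resize(b[130:280,30:160],None,fx=3,fy=3)
o=np.zeros((450,800,3),np.uint8);o[:c.shape[0],:c.shape[1]]=c;o[:d.shape[0],400:400+d.shape[1]]=d;cv2.imwrite('pics/p5.png',o)
E
```

```text
t 14.8 p [ 0.5667 -0.0262  0.2041] q [3.e-04 1.e-04 1.e+00 2.e-04] F [1.1 1.1 0.3] w 0.997 g 0.0 j [-0.44  0.16  0.49  1.7  -0.08  1.3   1.64]
```

View pics/p5.png

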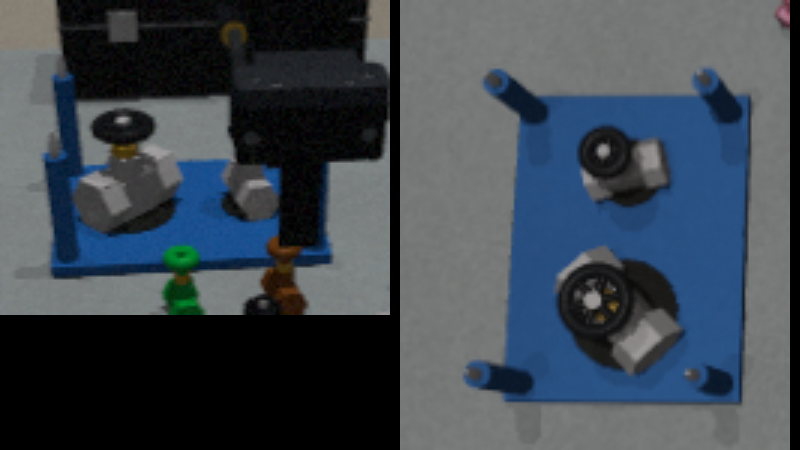

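{"method": "carry_out", "body": {"increments": [{"slide": [0.004,-0.042,0],"rot": [0,0,0],"hand": -1},{"slide": [0.004,-0.042,0],"rot": [0,0,0],"hand": -1},{"slide": [0.004,-0.042,0],"rot": [0,0,0],"hand": -1},{"slide": [0.004,-0.042,0],"rot": [0,0,0],"hand": -1},{"slide": [0.004,-0.042,0],"rot": [0,0,0],"hand": -1},{"slide": [0.004,-0.042,0],"rot": [0,0,0],"hand": -1},{"slide": [0.0025,-0.02,0],"rot": [0,0,0],"hand": -1},{"slide": [0,0,0],"rot": [0,0,-6.4],"hand": -1}]}}

```text
time_s: 15.7
ee_pos: [0.5386, -0.301, 0.204]
tcp_rot: [-0.001, -0.053, 0.999, -0.001]
contact_force: [-1.3, -0.1, 0.7]
width: 0.998
grip_force: 0.0
```

{"method": "carry_out", "body": {"increments": [{"slide": [0,0,0],"rot": [0,0,-6.4],"hand": -1},{"slide": [0,0,0.03],"rot": [0,0,0],"hand": -1},{"slide": [0,0,0.04],"rot": [0,0,0],"hand": -1},{"slide": [0,0,0.04],"rot": [0,0,0],"hand": -1},{"slide": [0,0,0.03],"rot": [0,0,0],"hand": -1},{"slide": [0,0,0],"rot": [0,0,0],"hand": -1},{"slide": [0,0,0],"rot": [0,0,0],"hand": -1},{"slide": [0,0,0],"rot": [0,0,0],"hand": -1}]}}

```text
time_s: 16.5
ee_pos: [0.542, -0.2971, 0.0663]
tcp_rot: [0.002, -0.111, 0.994, -0.001]
contact_force: [0.2, 0.4, 0.5]
width: 0.997
grip_force: 0.0
```

```bash
python3 - <<'E'
from h import *
state();a=shot('side');b=shot('top')
c=cv2.resize(a[240:384,180:380],None,fx=2,fy=2);d=cv2.resize(b[130:280,300:430],None,fx=3,fy=3)
o=np.zeros((450,800,3),np.uint8);o[:c.shape[0],:c.shape[1]]=c;o[:d.shape[0],410:410+d.shape[1]]=d;cv2.imwrite('pics/p6.png',o)
E
```

```text
t 16.5 p [ 0.542  -0.2971  0.0663] q [ 1.600e-03 -1.114e-01  9.938e-01 -9.000e-04] F [0.2 0.4 0.5] w 0.997 g 0.0 j [-0.02  0.41  0.59  1.73 -0.26  1.07  2.45]
```

View pics/p6.png

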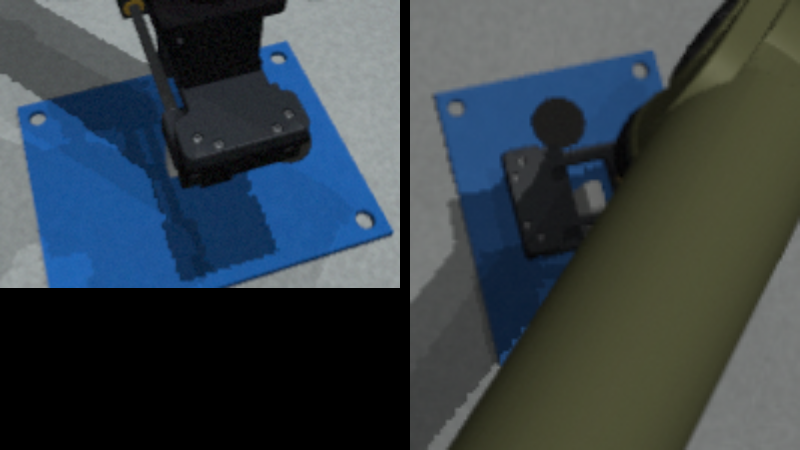

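{"method": "carry_out", "body": {"increments": [{"slide": [0,0,0.025],"rot": [0,0,0],"hand": -1},{"slide": [0,0,0.018],"rot": [0,0,0],"hand": -1},{"slide": [0,0,0.007],"rot": [0,0,0],"hand": -1},{"slide": [0,0,0],"rot": [0,0,0],"hand": -1},{"slide": [0,0,0],"rot": [0,0,0],"hand": 1},{"slide": [0,0,0],"rot": [0,0,0],"hand": 1},{"slide": [0,0,0],"rot": [0,0,0],"hand": 1},{"slide": [0,0,0],"rot": [0,0,0],"hand": 1}]}}

```text
time_s: 17.4
ee_pos: [0.5408, -0.2965, 0.0147]
tcp_rot: [0.001, -0.111, 0.994, -0.0]
contact_force: [0.4, 0.4, -0.9]
width: 0.721
grip_force: 0.0
```

{"method": "carry_out", "body": {"increments": [{"slide": [0,0,0],"rot": [0,0,0],"hand": 1},{"slide": [0,0,0],"rot": [0,0,0],"hand": 1},{"slide": [0,0,0],"rot": [0,0,0],"hand": 1},{"slide": [0,0,0],"rot": [0,0,0],"hand": 1},{"slide": [0,0,0],"rot": [0,0,0],"hand": 1},{"slide": [0,0,0],"rot": [0,0,0],"hand": 1},{"slide": [0,0,0],"rot": [0,0,0],"hand": 1},{"slide": [0,0,0],"rot": [0,0,0],"hand": 1}]}}

```text
time_s: 18.2
ee_pos: [0.5404, -0.2962, 0.014]
tcp_rot: [-0.0, -0.111, 0.994, 0.0]
contact_force: [-0.4, 0.7, 0.0]
width: 0.159
grip_force: 30.0
```

```bash
python3 -c "
from h import *;state()"
```

```text
t 18.2 p [ 0.5404 -0.2962  0.014 ] q [-1.000e-04 -1.114e-01  9.938e-01  2.000e-04] F [-0.4  0.7  0. ] w 0.159 g 30.0 j [ 0.01  0.48  0.56  1.77 -0.3   0.98  2.48]
```

{"method": "carry_out", "body": {"increments": [{"slide": [0,0,-0.01],"rot": [0,0,0],"hand": 1},{"slide": [0,0,-0.02],"rot": [0,0,0],"hand": 1},{"slide": [0,0,-0.03],"rot": [0,0,0],"hand": 1},{"slide": [0,0,-0.03],"rot": [0,0,0],"hand": 1},{"slide": [0,0,-0.03],"rot": [0,0,0],"hand": 1},{"slide": [0,0,-0.03],"rot": [0,0,0],"hand": 1},{"slide": [0,0,-0.03],"rot": [0,0,0],"hand": 1},{"slide": [0,0,-0.02],"rot": [0,0,0],"hand": 1}]}}

```text
time_s: 19.0
ee_pos: [0.5403, -0.2968, 0.2162]
tcp_rot: [0.001, -0.111, 0.994, -0.0]
contact_force: [-0.4, 0.0, -4.0]
width: 0.16
grip_force: 30.0
```

{"method": "carry_out", "body": {"increments": [{"slide": [0,0,0],"rot": [0,0,1.4],"hand": 1},{"slide": [0,0,0],"rot": [0,0,2.5],"hand": 1},{"slide": [0,0,0],"rot": [0,0,3],"hand": 1},{"slide": [0,0,0],"rot": [0,0,3],"hand": 1},{"slide": [0,0,0],"rot": [0,0,2],"hand": 1},{"slide": [0,0,0],"rot": [0,0,0.9],"hand": 1},{"slide": [0,0.01,0],"rot": [0,0,0],"hand": 1},{"slide": [0,0.02,0],"rot": [0,0,0],"hand": 1}]}}

```text
time_s: 19.8
ee_pos: [0.5393, -0.2674, 0.2132]
tcp_rot: [-0.001, 0.002, 1.0, -0.0]
contact_force: [0.3, 1.0, -4.3]
width: 0.16
grip_force: 30.0
```

```bash
python3 -c "
from h import *;state()"
```

```text
t 19.8 p [ 0.5393 -0.2674  0.2132] q [-8.0e-04  1.6e-03  1.0e+00 -5.0e-04] F [ 0.3  1.  -4.3] w 0.16 g 30.0 j [-0.13  0.25  0.65  1.61 -0.16  1.33  2.11]
```

{"method": "carry_out", "body": {"increments": [{"slide": [0.002,0.03,0],"rot": [0,0,0],"hand": 1},{"slide": [0.002,0.038,0],"rot": [0,0,0],"hand": 1},{"slide": [0.002,0.038,0],"rot": [0,0,0],"hand": 1},{"slide": [0.002,0.038,0],"rot": [0,0,0],"hand": 1},{"slide": [0.002,0.038,0],"rot": [0,0,0],"hand": 1},{"slide": [0.002,0.038,0],"rot": [0,0,0],"hand": 1},{"slide": [0.002,0.038,0],"rot": [0,0,0],"hand": 1},{"slide": [0.002,0.038,0],"rot": [0,0,0],"hand": 1}]}}

```text
time_s: 20.6
ee_pos: [0.5235, 0.0318, 0.2137]
tcp_rot: [-0.0, -0.0, 1.0, 0.0]
contact_force: [1.4, 0.4, -5.6]
width: 0.156
grip_force: 30.0
```

{"method": "carry_out", "body": {"increments": [{"slide": [0.002,0.038,0],"rot": [0,0,0],"hand": 1},{"slide": [0.002,0.038,0],"rot": [0,0,0],"hand": 1},{"slide": [0.002,0.038,0],"rot": [0,0,0],"hand": 1},{"slide": [0.002,0.038,0],"rot": [0,0,0],"hand": 1},{"slide": [0.002,0.038,0],"rot": [0,0,0],"hand": 1},{"slide": [0.002,0.038,0],"rot": [0,0,0],"hand": 1},{"slide": [0.003,0.03,0],"rot": [0,0,0],"hand": 1},{"slide": [0.002,0.017,0],"rot": [0,0,0],"hand": 1}]}}

```text
time_s: 21.4
ee_pos: [0.5053, 0.3085, 0.2132]
tcp_rot: [-0.001, -0.002, 1.0, 0.0]
contact_force: [-0.6, -0.2, -4.9]
width: 0.157
grip_force: 30.0
```

{"method": "carry_out", "body": {"increments": [{"slide": [0,0.01,0],"rot": [0,0,0],"hand": 1},{"slide": [0,0,0],"rot": [0,0,-0.9],"hand": 1},{"slide": [0,0,0.01],"rot": [0,0,0],"hand": 1},{"slide": [0,0,0.01],"rot": [0,0,0],"hand": 1},{"slide": [0,0,0.01],"rot": [0,0,0],"hand": 1},{"slide": [0,0,0.01],"rot": [0,0,0],"hand": 1},{"slide": [0,0,0],"rot": [0,0,0],"hand": 1},{"slide": [0,0,0],"rot": [0,0,0],"hand": 1}]}}

```text
time_s: 22.2
ee_pos: [0.5074, 0.3143, 0.1737]
tcp_rot: [-0.0, -0.008, 1.0, -0.0]
contact_force: [0.1, 0.5, -5.5]
width: 0.164
grip_force: 30.0
```

```bash
python3 - <<'E'
from h import *
state();a=shot('side');b=shot('top')
c=cv2.resize(a[40:170,170:320],None,fx=2.66,fy=2.66,interpolation=2);d=cv2.resize(b[125:275,20:150],None,fx=3,fy=3,interpolation=2)
o=np.zeros((450,800,3),np.uint8);o[:c.shape[0],:c.shape[1]]=c[:,:400];o[:d.shape[0],410:410+d.shape[1]]=d;cv2.imwrite('pics/p7.png',o)
cv2.imwrite('pics/raw7s.png',a);cv2.imwrite('pics/raw7t.png',b)
E
```

```text
t 22.2 p [0.5074 0.3143 0.1737] q [-3.0e-04 -7.6e-03  1.0e+00 -2.0e-04] F [ 0.1  0.5 -5.5] w 0.164 g 30.0 j [-0.79  0.24  0.22  1.66 -0.05  1.25  1.03]
```

View pics/p7.png

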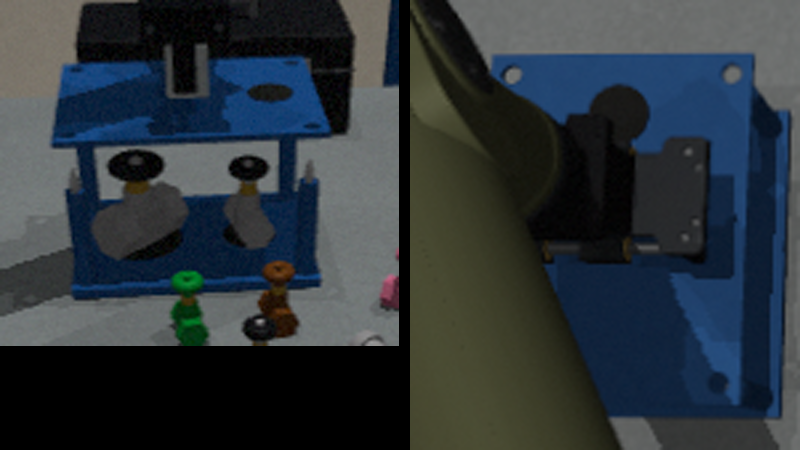

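```bash
python3 - <<'E'
from h import *
np.set_printoptions(precision=4,suppress=True)
T=lambda p:[20+(p[0]-410)/3-.33,125+p[1]/3-.33]
S=lambda p:[170+p[0]/2.66-.3,40+p[1]/2.66-.3]
print("holes top",plane("top",[T((513,75)),T((732,74)),T((718,381))],.163)[:,:2])
print("holes side",plane("side",[S((71,71)),S((65,126)),S((296,63)),S((312,126))],.164)[:,:2])
s3=lambda p:[180+p[0]/6-.4,60+p[1]/6-.4]
print("tips side",plane("side",[s3((107,262)),s3((592,88)),s3((640,242))],.132)[:,:2])
print("nominal stand holes");import math
y=math.radians(.9);c,s=math.cos(y),math.sin(y)
P=[(.5077+c*a-s*b,.315+s*a+c*b) for a,b in((.11,.08),(.11,-.08),(-.11,.08),(-.11,-.08))];print(np.array(P))
# enlarged pin views from the first top picture and shelf holes now
a=cv2.imread("pics/top0.png");b=cv2.imread("pics/raw7t.png");d=cv2.imread("pics/raw7s.png");e=cv2.imread("pics/side0.png")
def cr(im,u,v,k=12):return cv2.resize(im[v-k:v+k,u-k:u+k],(200,200),interpolation=2)
r1=[cr(a,int(u),int(v)) for u,v in px("top",[(*p,.132) for p in P])]
r2=[cr(e,int(u),int(v)) for u,v in px("side",[(*p,.132) for p in P])]
print(px("top",[(*p,.132) for p in P]),px("side",[(*p,.132) for p in P]))
cv2.imwrite("pics/z.png",np.vstack([np.hstack(r1),np.hstack(r2)]))
E
```

```text
holes top [[0.6177 0.3953]
 [0.6202 0.2357]
 [0.4014 0.233 ]]
holes side [[0.394  0.3878]
 [0.397  0.2522]
 [0.6245 0.392 ]
 [0.6214 0.2346]]
tips side [[0.4025 0.2307]
 [0.6183 0.3968]
 [0.6206 0.2322]]
nominal stand holes
[[0.6164 0.3967]
 [0.6189 0.2367]
 [0.3965 0.3933]
 [0.399  0.2333]]
[[ 58.327  154.0718]
 [129.5396 153.7632]
 [ 51.6304 253.4783]
 [125.4814 253.865 ]] [[277.5996  74.3017]
 [285.3635  99.1627]
 [198.7858  77.1885]
 [196.0294 102.8521]]
```

View pics/z.png

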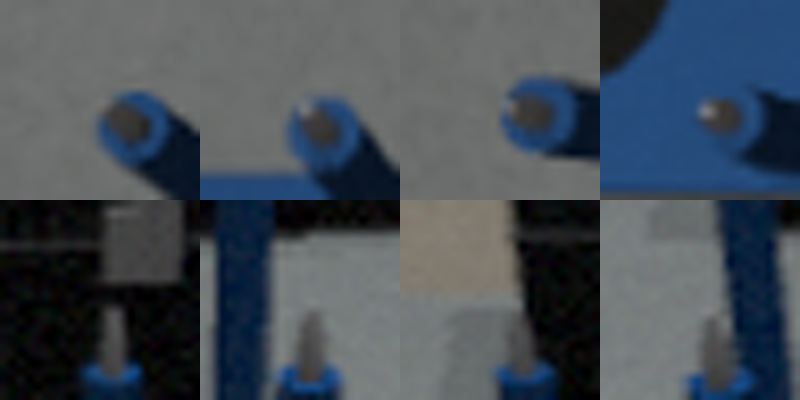

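{"method": "carry_out", "body": {"increments": [{"slide": [0.0007,0.0005,0.005],"rot": [0,0,0],"hand": 1},{"slide": [0,0,0.01],"rot": [0,0,0],"hand": 1},{"slide": [0,0,0.008],"rot": [0,0,0],"hand": 1},{"slide": [0,0,0.005],"rot": [0,0,0],"hand": 1},{"slide": [0,0,0.004],"rot": [0,0,0],"hand": 1},{"slide": [0,0,0.004],"rot": [0,0,0],"hand": 1},{"slide": [0,0,0],"rot": [0,0,0],"hand": 1},{"slide": [0,0,0],"rot": [0,0,0],"hand": 1}]}}

```text
time_s: 23.1
ee_pos: [0.507, 0.3152, 0.1382]
tcp_rot: [0.0, -0.008, 1.0, 0.0]
contact_force: [0.8, 0.8, -5.1]
width: 0.16
grip_force: 30.0
```

```bash
python3 - <<'E'
from h import *
state();print(read_state()["moment"]);a=shot('side');b=shot('top')
c=cv2.resize(a[60:150,185:305],None,fx=3.3,fy=3.3,interpolation=2);d=cv2.resize(b[125:275,20:150],None,fx=3,fy=3,interpolation=2)
o=np.zeros((450,800,3),np.uint8);o[:c.shape[0],:c.shape[1]]=c[:,:400];o[:d.shape[0],410:410+d.shape[1]]=d;cv2.imwrite('pics/p8.png',o)
E
```

```text
t 23.1 p [0.507  0.3152 0.1382] q [ 1.0e-04 -7.7e-03  1.0e+00  1.0e-04] F [ 0.8  0.8 -5.1] w 0.16 g 30.0 j [-0.78  0.26  0.22  1.7  -0.06  1.18  1.03]
[ 0.09409912 -0.01492749  0.00454031]
```

View pics/p8.png

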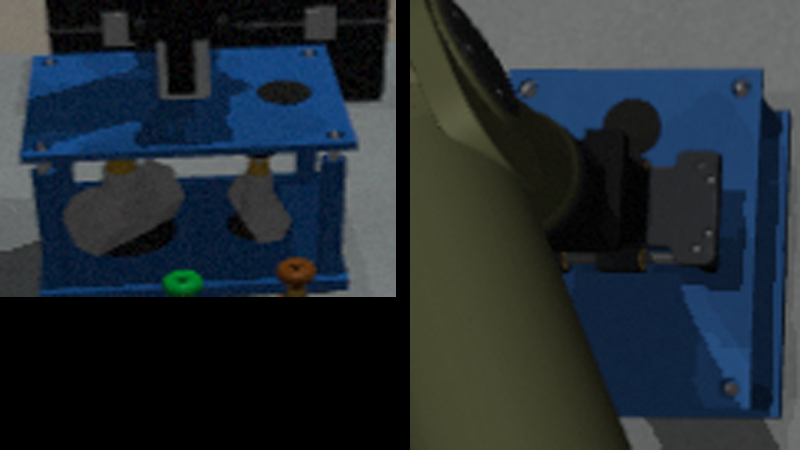

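{"method": "carry_out", "body": {"increments": [{"slide": [0,0,0.003],"rot": [0,0,0],"hand": 1},{"slide": [0,0,0.003],"rot": [0,0,0],"hand": 1},{"slide": [0,0,0.003],"rot": [0,0,0],"hand": 1},{"slide": [0,0,0.002],"rot": [0,0,0],"hand": 1},{"slide": [0,0,0.001],"rot": [0,0,0],"hand": 1},{"slide": [0,0,0],"rot": [0,0,0],"hand": 1},{"slide": [0,0,0],"rot": [0,0,0],"hand": 1},{"slide": [0,0,0],"rot": [0,0,0],"hand": 1}]}}

```text
time_s: 24.0
ee_pos: [0.507, 0.3152, 0.1262]
tcp_rot: [0.0, -0.008, 1.0, 0.0]
contact_force: [-0.7, -1.0, -4.3]
width: 0.158
grip_force: 30.0
```

```bash
python3 -c "
from h import *;state();print(read_state()['moment'])"
```

```text
t 24.0 p [0.507  0.3152 0.1262] q [ 2.0e-04 -7.7e-03  1.0e+00  1.0e-04] F [-0.7 -1.  -4.3] w 0.158 g 30.0 j [-0.78  0.27  0.21  1.72 -0.06  1.16  1.03]
[0.0483814  0.03133397 0.00022877]
```

No contact yet; 2 mm to go.

{"method": "carry_out", "body": {"increments": [{"slide": [0,0,0.001],"rot": [0,0,0],"hand": 1},{"slide": [0,0,0.001],"rot": [0,0,0],"hand": 1},{"slide": [0,0,0.0005],"rot": [0,0,0],"hand": 1},{"slide": [0,0,0],"rot": [0,0,0],"hand": 1},{"slide": [0,0,0],"rot": [0,0,0],"hand": 1},{"slide": [0,0,0],"rot": [0,0,0],"hand": 1},{"slide": [0,0,0],"rot": [0,0,0],"hand": 1},{"slide": [0,0,0],"rot": [0,0,0],"hand": 1}]}}

```text
time_s: 24.8
ee_pos: [0.507, 0.3152, 0.124]
tcp_rot: [0.0, -0.008, 1.0, 0.0]
contact_force: [-2.1, -1.3, 0.5]
width: 0.161
grip_force: 30.0
```

```bash
python3 -c "
from h import *;state();print(read_state()['moment'])"
```

```text
t 24.8 p [0.507  0.3152 0.124 ] q [ 2.0e-04 -7.8e-03  1.0e+00  2.0e-04] F [-2.1 -1.3  0.5] w 0.161 g 30.0 j [-0.78  0.28  0.21  1.72 -0.06  1.15  1.04]
[-0.24067773  0.36071775  0.0327174 ]
```

{"method": "carry_out", "body": {"increments": [{"slide": [0,0,0],"rot": [0,0,0],"hand": -0.2},{"slide": [0,0,0],"rot": [0,0,0],"hand": -0.2},{"slide": [0,0,0],"rot": [0,0,0],"hand": -0.2},{"slide": [0,0,0],"rot": [0,0,0],"hand": -0.2},{"slide": [0,0,-0.02],"rot": [0,0,0],"hand": -0.2},{"slide": [0,0,-0.03],"rot": [0,0,0],"hand": -0.2},{"slide": [0,0,-0.03],"rot": [0,0,0],"hand": -0.2},{"slide": [0,0,-0.02],"rot": [0,0,0.9],"hand": -0.2}]}}

```text
time_s: 25.6
ee_pos: [0.5076, 0.3155, 0.2261]
tcp_rot: [0.001, 0.0, 1.0, 0.001]
contact_force: [0.7, 0.5, -0.3]
width: 0.597
grip_force: 0.0
```

{"method": "carry_out", "body": {"increments": [{"slide": [-0.006,-0.03,0],"rot": [0,0,0],"hand": -0.2},{"slide": [-0.008,-0.04,0],"rot": [0,0,0],"hand": -0.2},{"slide": [-0.008,-0.04,0],"rot": [0,0,0],"hand": -0.2},{"slide": [-0.008,-0.04,0],"rot": [0,0,0],"hand": -0.2},{"slide": [-0.008,-0.04,0],"rot": [0,0,0],"hand": -0.2},{"slide": [-0.008,-0.033,0],"rot": [0,0,0],"hand": -0.2},{"slide": [-0.006,-0.02,0],"rot": [0,0,0],"hand": -0.2},{"slide": [0,0,0],"rot": [0,0,0],"hand": -0.2}]}}

```text
time_s: 26.4
ee_pos: [0.5597, 0.0675, 0.2239]
tcp_rot: [0.001, 0.004, 1.0, -0.001]
contact_force: [0.3, -0.5, 0.3]
width: 0.598
grip_force: 0.0
```

```bash
python3 - <<'E'
from h import *
state();a=shot('side');b=shot('top')
c=cv2.resize(a[60:190,185:318],None,fx=3,fy=3,interpolation=2);d=cv2.resize(b[125:275,20:150],None,fx=3,fy=3,interpolation=2)
o=np.zeros((450,800,3),np.uint8);o[:c.shape[0],:c.shape[1]]=c[:,:400];o[:d.shape[0],410:410+d.shape[1]]=d;cv2.imwrite('pics/p9.png',o)
print([x for x in blobs(b.max(2)<45,60,900) if x[0][0]<230 and x[0][1]>140])
E
```

```text
t 26.4 p [0.5597 0.0675 0.2239] q [ 6.0e-04  3.5e-03  1.0e+00 -8.0e-04] F [ 0.3 -0.5  0.3] w 0.598 g 0.0 j [-0.53  0.14  0.4   1.68 -0.05  1.33  1.44]
[([2.1, 151.1], [0, 125, 8, 71, 294]), ([95.3, 168.7], [87, 160, 18, 18, 260])]
```

View pics/p9.png

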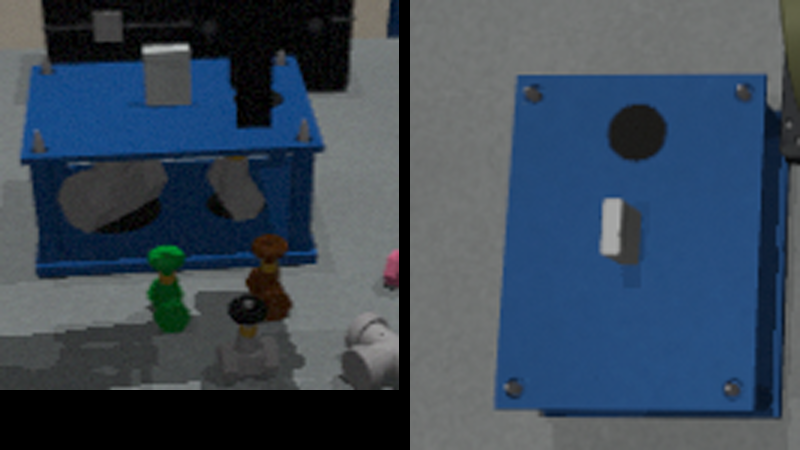

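{"method": "carry_out", "body": {"increments": [{"slide": [0,0,0.02],"rot": [0,0,0],"hand": -0.2},{"slide": [0,0,0.04],"rot": [0,0,0],"hand": -0.2},{"slide": [0,0,0.04],"rot": [0,0,0],"hand": -0.2},{"slide": [0,0,0.04],"rot": [0,0,0],"hand": -0.2},{"slide": [0,0,0.03],"rot": [0,0,0],"hand": -0.2},{"slide": [0,0,0.014],"rot": [0,0,0],"hand": -0.2},{"slide": [0,0,0],"rot": [0,0,0],"hand": -0.2},{"slide": [0,0,0],"rot": [0,0,0],"hand": -0.2}]}}

```text
time_s: 27.3
ee_pos: [0.5597, 0.0731, 0.0407]
tcp_rot: [0.001, -0.0, 1.0, 0.0]
contact_force: [-0.0, -0.5, 0.3]
width: 0.595
grip_force: 0.0
```

{"method": "carry_out", "body": {"increments": [{"slide": [0,0,0],"rot": [0,0,0],"hand": 1},{"slide": [0,0,0],"rot": [0,0,0],"hand": 1},{"slide": [0,0,0],"rot": [0,0,0],"hand": 1},{"slide": [0,0,0],"rot": [0,0,0],"hand": 1},{"slide": [0,0,0],"rot": [0,0,0],"hand": 1},{"slide": [0,0,0],"rot": [0,0,0],"hand": 1},{"slide": [0,0,0],"rot": [0,0,0],"hand": 1},{"slide": [0,0,0],"rot": [0,0,0],"hand": 1}]}}

```text
time_s: 28.1
ee_pos: [0.5593, 0.0722, 0.0403]
tcp_rot: [0.001, 0.0, 1.0, 0.0]
contact_force: [-0.8, 0.0, 5.7]
width: 0.331
grip_force: 30.0
```

```bash
python3 -c "
from h import *;state();print(plane('top',[[95.3,168.7]],.116))"
```

```text
t 28.1 p [0.5593 0.0722 0.0403] q [5.e-04 1.e-04 1.e+00 2.e-04] F [-0.8  0.   5.7] w 0.331 g 30.0 j [-0.5   0.31  0.37  1.88 -0.14  0.98  1.51]
[[0.58789318 0.31551737 0.116     ]]
```

{"method": "carry_out", "body": {"increments": [{"slide": [0,0,-0.01],"rot": [0,0,0],"hand": 1},{"slide": [0,0,-0.02],"rot": [0,0,0],"hand": 1},{"slide": [0,0,-0.035],"rot": [0,0,0],"hand": 1},{"slide": [0,0,-0.035],"rot": [0,0,0],"hand": 1},{"slide": [0,0,-0.035],"rot": [0,0,0],"hand": 1},{"slide": [0,0,-0.035],"rot": [0,0,0],"hand": 1},{"slide": [0,0,-0.03],"rot": [0,0,0],"hand": 1},{"slide": [0,0.01,0],"rot": [0,0,0],"hand": 1}]}}

```text
time_s: 28.9
ee_pos: [0.5612, 0.0805, 0.2443]
tcp_rot: [0.004, 0.002, 1.0, 0.001]
contact_force: [1.6, -0.8, -2.2]
width: 0.335
grip_force: 30.0
```

{"method": "carry_out", "body": {"increments": [{"slide": [-0.004,0.03,0],"rot": [0,0,0],"hand": 1},{"slide": [-0.005,0.04,0],"rot": [0,0,0],"hand": 1},{"slide": [-0.005,0.04,0],"rot": [0,0,0],"hand": 1},{"slide": [-0.005,0.04,0],"rot": [0,0,0],"hand": 1},{"slide": [-0.005,0.04,0],"rot": [0,0,0],"hand": 1},{"slide": [-0.004,0.03,0],"rot": [0,0,0],"hand": 1},{"slide": [-0.001,0.013,0],"rot": [0,0,0],"hand": 1},{"slide": [0,0,0],"rot": [0,0,0],"hand": 1}]}}

```text
time_s: 29.7
ee_pos: [0.5863, 0.3173, 0.2374]
tcp_rot: [-0.002, -0.002, 1.0, -0.001]
contact_force: [-0.1, -0.9, -2.4]
width: 0.333
grip_force: 30.0
```

{"method": "carry_out", "body": {"increments": [{"slide": [0,0,0],"rot": [0,0,0],"hand": 1},{"slide": [0,0,0.02],"rot": [0,0,0],"hand": 1},{"slide": [0,0,0.025],"rot": [0,0,0],"hand": 1},{"slide": [0,0,0.02],"rot": [0,0,0],"hand": 1},{"slide": [0,0,0.01],"rot": [0,0,0],"hand": 1},{"slide": [0,0,0],"rot": [0,0,0],"hand": 1},{"slide": [0,0,0],"rot": [0,0,0],"hand": 1},{"slide": [0,0,0],"rot": [0,0,0],"hand": 1}]}}

```text
time_s: 30.5
ee_pos: [0.5888, 0.315, 0.1663]
tcp_rot: [0.001, 0.0, 1.0, 0.001]
contact_force: [-0.6, 0.5, -2.3]
width: 0.332
grip_force: 30.0
```

```bash
python3 - <<'E'
from h import *
state();shot('side','p10.png',(185,40,320,165),4)
E
```

```text
t 30.5 p [0.5888 0.315  0.1663] q [1.2e-03 4.0e-04 1.0e+00 7.0e-04] F [-0.6  0.5 -2.3] w 0.332 g 30.0 j [-0.73  0.39  0.27  1.49 -0.1   1.27  1.11]
```

View pics/p10.png

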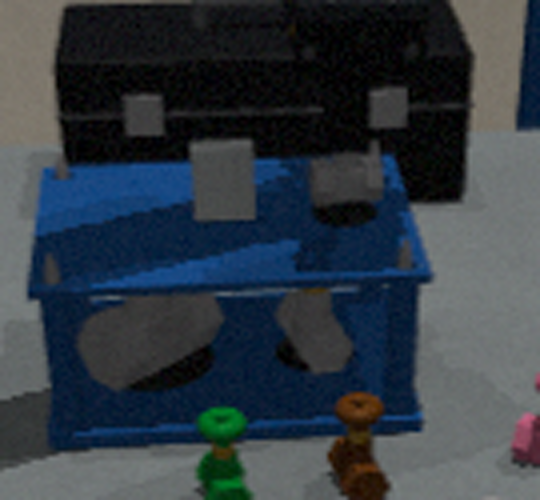

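Valve is above the pad (crop ~345,210), level. Lower the last 10 mm.

{"method": "carry_out", "body": {"increments": [{"slide": [0.001,0.0005,0.004],"rot": [0,0,0],"hand": 1},{"slide": [0,0,0.003],"rot": [0,0,0],"hand": 1},{"slide": [0,0,0.002],"rot": [0,0,0],"hand": 1},{"slide": [0,0,0.0005],"rot": [0,0,0],"hand": 1},{"slide": [0,0,0],"rot": [0,0,0],"hand": 1},{"slide": [0,0,0],"rot": [0,0,0],"hand": 1},{"slide": [0,0,0],"rot": [0,0,0],"hand": 1},{"slide": [0,0,0],"rot": [0,0,0],"hand": 1}]}}

```text
time_s: 31.35
ee_pos: [0.587, 0.3159, 0.1564]
tcp_rot: [0.0, -0.0, 1.0, 0.0]
contact_force: [-1.6, -1.5, 5.3]
width: 0.328
grip_force: 30.0
```

```bash
python3 -c "
from h import *;state()"
```

```text
t 31.35 p [0.587  0.3159 0.1564] q [ 4.e-04 -0.e+00  1.e+00  4.e-04] F [-1.6 -1.5  5.3] w 0.328 g 30.0 j [-0.74  0.39  0.26  1.5  -0.11  1.26  1.11]
```

Touched down (force reversed). Release, retreat and check.

{"method": "carry_out", "body": {"increments": [{"slide": [0,0,0],"rot": [0,0,0],"hand": -0.5},{"slide": [0,0,0],"rot": [0,0,0],"hand": -0.5},{"slide": [0,0,0],"rot": [0,0,0],"hand": -0.5},{"slide": [0,0,0],"rot": [0,0,0],"hand": -0.5},{"slide": [0,0,-0.015],"rot": [0,0,0],"hand": -0.5},{"slide": [0,0,-0.03],"rot": [0,0,0],"hand": -0.5},{"slide": [0,0,-0.03],"rot": [0,0,0],"hand": -0.5},{"slide": [0,0,-0.03],"rot": [0,0,0],"hand": -0.5}]}}

```text
time_s: 32.15
ee_pos: [0.587, 0.3155, 0.2624]
tcp_rot: [0.0, 0.0, 1.0, 0.0]
contact_force: [0.0, 0.1, 0.4]
width: 0.744
grip_force: 0.0
```

{"method": "carry_out", "body": {"increments": [{"slide": [0,-0.02,0],"rot": [0,0,0],"hand": -0.5},{"slide": [0,-0.04,0],"rot": [0,0,0],"hand": -0.5},{"slide": [0,-0.045,0],"rot": [0,0,0],"hand": -0.5},{"slide": [0,-0.045,0],"rot": [0,0,0],"hand": -0.5},{"slide": [0,-0.045,0],"rot": [0,0,0],"hand": -0.5},{"slide": [0,-0.045,0],"rot": [0,0,0],"hand": -0.5},{"slide": [0,-0.045,0],"rot": [0,0,0],"hand": -0.5},{"slide": [0,-0.03,0],"rot": [0,0,0],"hand": -0.5}]}}

```text
time_s: 32.95
ee_pos: [0.5861, -0.0046, 0.2608]
tcp_rot: [0.0, 0.002, 1.0, -0.001]
contact_force: [0.3, 0.7, 0.1]
width: 0.751
grip_force: 0.0
```

```bash
python3 - <<'E'
from h import *
state();a=shot('side');b=shot('top')
c=cv2.resize(a[60:230,185:318],None,fx=3,fy=3,interpolation=2);d=cv2.resize(b[125:275,20:150],None,fx=3,fy=3,interpolation=2)
o=np.zeros((510,800,3),np.uint8);o[:c.shape[0],:c.shape[1]]=c[:,:400];o[:d.shape[0],410:410+d.shape[1]]=d;cv2.imwrite('pics/p11.png',o)
E
```

```text
t 32.95 p [ 0.5861 -0.0046  0.2608] q [ 4.0e-04  2.5e-03  1.0e+00 -6.0e-04] F [0.3 0.7 0.1] w 0.751 g 0.0 j [-0.43  0.17  0.45  1.57 -0.07  1.41  1.59]
```

View pics/p11.png

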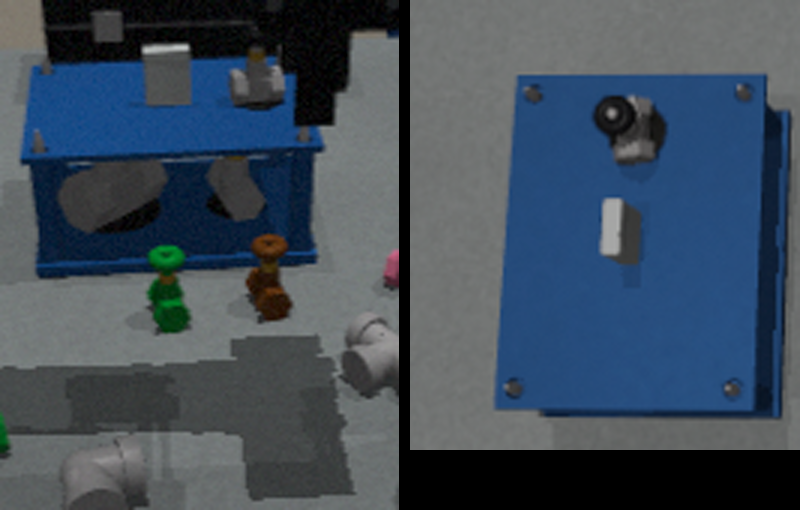

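```bash
python3 -c "
from h import *;print(plane('top',[[87.3,163]],.178))
from cell import order
print(order.job_done())"
```

```text
[[0.58507163 0.31489573 0.178     ]]
the job is handed in; nothing more can be done
None
```

The job is handed in after about 33 s of the 117 s allowed. In the camera views all three valves stand upright, each within about 3 mm of its pad centre, the shelf sits fully down on the four posts, and I never touched the elbow or the flange.

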